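Reset the gas ring and hold its knob in

TASK

Get the counter-top gas ring ready for lighting: first reset its gas cut-off by swinging the red sprung lever all the way to its stop and letting it spring right back. Then fit the loose black knob on the brass D-shaped spindle, turned so that the flats match, push it fully home and keep pressing so that the spindle goes all the way in. Finish while still holding the knob and pressing it in; leave the utensils and jars where they are.

Things in the scene. Friction and masses are not known exactly. Their poses are not given: they have to be found in the camera images.
- gas_ring: Fixed steel gas ring, 400 (x) x 300 (y) mm. Origin: centre of its underside, on the table; z up. Its control deck, 100 mm above the table, is the strip x = -200 to -60 mm, towards the robot, with the lever at its +y side and the spindle at its -y side. Behind it burner and pan support, up to 135 mm high. Place and yaw vary.
- lever_pivot (a point): Point on the vertical hinge axis of the reset lever, 50 mm above the deck, level with lever_handle; fixed to the gas ring. The steel pivot hub itself is only 28 mm tall.
- lever_handle (a point): Grip of the reset lever: a red upright round post, 14 mm in diameter, at the end of a flat steel arm, 65 mm from the pivot axis. The point is on the post's axis, 26 mm below its top and 24 mm above the arm's upper face (50 mm above the deck). At rest the arm points from the pivot towards the robot and 0.5 rad to the left (gas ring's +y).
- reset_lever (a joint): Angle of the reset lever, rad: 0 at rest, 1.0 at its stop; grows anticlockwise seen from above (the red post goes from left to right as the robot sees it). A spring always pulls it back to 0: 1.5 N at the post at rest, 4.6 N at the stop. Let go, it returns within about half a second.
- spindle_tip (a point): Top end of the brass spindle, on its axis, 30 mm above the deck (130 above the table) when out; z up, x towards its flat. Upright D-shaft, 14 mm diameter, one flat 3.5 mm from the axis, top 4 mm tapering in by 2.5 mm. A dark 42 mm collar disc sits 19 mm below the tip; a white radial mark on it shows the side of the flat. It does not turn; x is within 0.8 rad of world x.
- spindle (a joint): How far the sprung spindle is pushed down, m: 0 out, 0.008 fully in at its stop. The spring takes 4 N to start and 8 N fully in, and pushes it back out.
- knob: Loose black knob, socket down on the table, left or right of the gas ring. Origin: centre of its underside; z up; x towards the socket's flat. Skirt 44 mm diameter, 22 high; on it a grip bar 44 long (x), 12 wide (y), 22 high: 44 mm overall. A white line on the bar marks the +x (flat) end. Yaw within 0.6 rad of world x. 60 to 130 g.
- knob_seat (a point): Centre of the closed inner end of the knob's D-shaped socket, 17 mm above the underside; axes as the knob's. The socket opens downward, 16 mm diameter, flat 4.5 mm from the axis (1 mm clearance all round). Fully home, this point meets spindle_tip, the x axes agree and the underside is 13 mm above the deck.
- spice_jar: Bystander: amber jar with red cap, 48 mm in diameter, 100 mm tall; origin under its centre.
- gn_pan: Bystander: open steel pan, 160 x 170 x 65 mm; origin under its centre.
- spatula: Bystander: spatula, 240 mm long, lying on the table; origin under its middle.
- bowl: Bystander: steel bowl, 140 mm in diameter, 60 mm high; origin under its centre.
- sauce_bottle: Bystander: red sauce bottle with yellow cap, 56 mm in diameter, 190 mm tall; origin under its centre.
- pepper_tin: Bystander: green tin, 52 mm in diameter, 85 mm tall; origin under its centre.

How it is judged:
By the outcome, as a careful person would: the job done as asked, in the order asked, and still so for the second after the job is handed in, while the arm keeps its last pose, push and grip.
It also fails if it takes over 61 s, if anything falls off the work surface, if the arm or the gripper's body presses on something with over 40 N, if the wrist force passes 120 N, or if a joint passes its speed limit or range.

ROBOT

A 7-joint arm with a two-finger parallel gripper is mounted at the origin on the work surface. World frame = base frame: x ahead of the robot, y to its left, z up, the work surface at z = 0. Lengths are in mm, angles in rad, forces in N, time in s.
With the tool pointing down it reaches from about 400 to 875 mm from the base axis. Payload 4.4 kg.
Tool frame: the origin (TCP) lies midway between the tips of the shut fingers; the grasp point (between the pads) lies 19 mm behind it; z points along the fingers, y is the line along which they close (so a half turn about z gives the same grasp; the last joint's range is limited). The gripper opens to 85 mm and grips with 20 to 120 N. Pads are 22 mm wide; open, the fingers measure 114 mm over their backs; the gripper's body (76 mm by 85 mm) begins 54 mm behind the grasp point. The pads swing forward as they close: fully open they stand 13 mm farther back than shut.
Start: joints at [-1.228, 0.628, 0.038, 1.517, -0.027, 0.996, -0.02], TCP at [258.359, 596.463, 231.313] pointing down, gripper open.
Joint ranges: [-3.06, 3.06], [-0.37, 2.12], [-1.25, 1.32], [0.18, 2.47], [-1.1, 4.24], [0.23, 1.98], [-2.94, 2.94]. Speed limits (rad/s): [2.57, 2.57, 3.14, 3.14, 3.14, 3.14, 3.14].

INTERFACE

Orientations are given as [roll, pitch, yaw] about the fixed x, y, z axes, in that order (R = Rz(yaw) Ry(pitch) Rx(roll)).
In Python, from cell import read_state, get_image, finish_job gives the robot as it stands.
- The arm moves only by the tool send_rows, never from a script. Its argument "series" is a list of rows, each an object of numbers: "ax", "ay", "az": the turn, a rotation vector about the tool's x, y, z in rad; "dx", "dy", "dz": the shift along the tool's x, y, z in cm; "hand": the closure, from 0 (fully open) to 1 (shut). In form: [{"ax": .., "ay": .., "az": .., "dx": .., "dy": .., "dz": .., "hand": ..}, ...]. A call has 1 to 10 rows; each row is the pose to reach, as a shift and turn from the pose commanded when the call began, along the tool's axes at that moment; what a row does not reach only later rows make up. A row lasts 1/10 s, in which the tool goes at most 50 mm and 8.59 degrees, less where a joint would pass 70% of its speed; a pose out of reach is approached as far as the arm can. A call with a gripper value outside its range is refused whole. The fingers move at their own pace and stop on an object; the grip force is fixed at half the most. Time passes only in rows, so rows that repeat a pose let the fingers close. It gives the time, the measured TCP pose, the force, the opening and the grip force at its end, in the units of the state.
- read_state(): the state, without advancing time (a new reading comes with each control period).
- get_image(name): name is "scene" or "top"; returns a dict with "pixels" (420x560x3 uint8, red, green, blue), "mtx" (3x3 intrinsics, pixels), "k1" (the pictures are not rectified: a ray, as slopes to the right and down, at radius r is drawn at 1 + k1 r^2 times it, then the intrinsics apply), "R" (3x3) and "t" (3): a world point X has camera coordinates R X + t. Camera axes: x right, y down, z forward; pixel columns grow to the right and rows downward; lengths in mm; the calibration is good to about 2 mm. A picture is of the moment at which its call begins. There is no depth.
- finish_job(): hands the job in; it is judged then, once.
The state is a dict: "clock": time; "qpos": joint angles; "qd": joint speeds; "tau": joint torques, N m; "eef_pos": TCP position; "tool_rot": TCP orientation; "force": force on the tool from outside, world axes, zero at the start; "torque": the same for the moment, N m; "width": finger opening in mm; "gripper_force": force on a finger pad.
Only numpy, scipy, OpenCV 4.12 (cv2) and the standard library are available. Lean on these libraries where they do the work, as an engineer would, in place of code of your own. Each camera call takes 0.05 s, during which the arm holds its last target. There are 200 camera calls.

## Working session

There is one attempt and no reset: what is moved stays moved. The work goes in short steps, Python scripts to look and compute and a tool call to move; the robot and the scene stay as the last step left them, time stands still between calls to the robot, and variables do not carry over. Pictures are saved under pics/ and viewed, at most 10 in all, crops included, and the job is handed in when it is done.

Besides the shell and the picture viewer there is one more tool, called after "Request:" as name([rows], argument=value, ...), one row to a line, values as JSON. send_rows: Moves the arm, as the interface text tells. Its arguments: {"type":"object","properties":{"series":{"type":"array","items":{"type":"object","properties":{"ax":{"type":"number"},"ay":{"type":"number"},"az":{"type":"number"},"dx":{"type":"number"},"dy":{"type":"number"},"dz":{"type":"number"},"hand":{"type":"number"}}}}},"required":["series"]}

```bash
mkdir -p pics; ls
cat > h.py <<'E'
import numpy as np, cv2
from cell import read_state, get_image, finish_job
def ray(im,uv):
    K=np.array(im["mtx"],float);k=im["k1"];R=np.array(im["R"],float);t=np.array(im["t"],float)
    n=cv2.undistortPoints(np.array(uv,float).reshape(-1,1,2),K,np.array([k,0,0,0,0.])).reshape(-1,2)
    d=np.c_[n,np.ones(len(n))]@R
    return -R.T@t,d
def onz(im,uv,z):
    c,d=ray(im,uv); return c+d*((z-c[2])/d[:,2])[:,None]
def tri(i1,u1,i2,u2):
    c1,d1=ray(i1,[u1]);c2,d2=ray(i2,[u2]);d1=d1[0];d2=d2[0]
    s=np.linalg.lstsq(np.c_[d1,-d2],c2-c1,rcond=None)[0]
    p,q=c1+d1*s[0],c2+d2*s[1]; return (p+q)/2,np.linalg.norm(p-q)
def proj(im,X):
    R=np.array(im["R"],float);t=np.array(im["t"],float)
    return cv2.projectPoints(np.array(X,float).reshape(-1,1,3),cv2.Rodrigues(R)[0],t,np.array(im["mtx"],float),np.array([im["k1"],0,0,0,0.]))[0].reshape(-1,2)
E
python3 - <<'E'
from h import *
import pickle
for n in("scene","top"):
    im=get_image(n);pickle.dump(im,open(n+".pkl","wb"))
    cv2.imwrite(f"pics/{n}0.png",im["pixels"][:,:,::-1]); c=ray(im,[[280,210]]); print(n,c,im["mtx"],im["k1"])
print(read_state())
E
```

```text
pics
scene (array([1265.56367109,  821.12997205,  915.29429428]), array([[-0.51001279, -0.62782507, -0.58836932]])) [[443.84806457   0.         289.44305741]
 [  0.         443.84806457 209.20868222]
 [  0.           0.           1.        ]] 0.015549155449357607
top (array([ 439.52337713,   -3.99413086, 1208.23608852]), array([[ 0.14274599,  0.01577203, -0.98974015]])) [[388.2734274    0.         283.81717526]
 [  0.         388.2734274  214.14724285]
 [  0.           0.           1.        ]] -0.0231874234593157
{'clock': 0.1, 'qpos': array([-1.2277905 ,  0.62925176,  0.03844724,  1.51825938, -0.02699882,
        0.99628003, -0.01995943]), 'qd': array([-0.00016991, -0.00209718,  0.00080288, -0.00213394,  0.00014967,
        0.00119765, -0.00082371]), 'tau': array([ 2.24891919e-03, -5.64532292e+01,  1.23044662e+00, -1.93973529e+01,
        1.13267556e-02,  5.42958209e-03, -3.50151208e-05]), 'eef_pos': array([258.13927233, 595.94590554, 230.48505221]), 'tool_rot': array([-3.13991223e+00,  1.88376132e-05,  2.73282623e+00]), 'force': array([ 0.23667484,  0.52562078, -0.14543893]), 'torque': array([ 0.01720507, -0.01543336,  0.02630552]), 'gripper_force': 0.0, 'width': 85.6524315700274}
```

View pics/scene0.png

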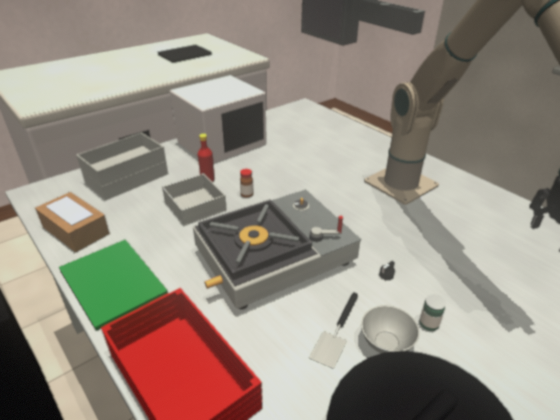

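View pics/top0.png

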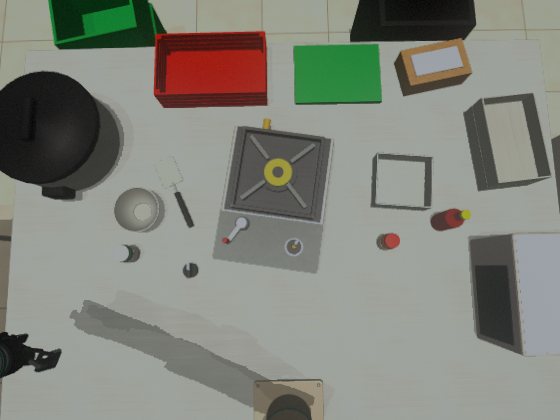

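The top view shows the knob at (190,270), the lever post at (226,240), the hub at (241,223) and the spindle at (294,246). In the scene view they are at (388,270), (340,220), (316,233) and (301,203). Next I'll zoom in on both.

Run:
```python
from h import *
import pickle
S=pickle.load(open("scene.pkl","rb"));T=pickle.load(open("top.pkl","rb"))
def crop(im,x,y,w,h,f): return cv2.resize(im["pixels"][y:y+h,x:x+w,::-1],(w*f,h*f),interpolation=cv2.INTER_NEAREST)
a=crop(T,215,205,80,60,5)
a=np.hstack([a,crop(T,280,231,30,30,10)]);
b=np.hstack([crop(T,175,255,30,30,10),crop(S,373,255,30,30,10),cv2.resize(crop(S,290,190,66,50,4),(200,300))])
w=np.zeros((600,800,3),np.uint8);w[:300,:700]=a;w[300:,:800]=b
cv2.imwrite("pics/crop1.png",w)
for n,im in(("S",S),("T",T)):
    h=cv2.cvtColor(im["pixels"],cv2.COLOR_RGB2HSV)
    m=(((h[...,0]<8)|(h[...,0]>172))&(h[...,1]>120)&(h[...,2]>60)).astype(np.uint8)
    k,l,st,c=cv2.connectedComponentsWithStats(m)
    print(n,"red",[(st[i].tolist(),c[i].round(1).tolist()) for i in range(1,k) if 3<st[i,4]<200])
    m=(h[...,2]<75).astype(np.uint8)
    k,l,st,c=cv2.connectedComponentsWithStats(m)
    print(n,"dark",[(st[i].tolist(),c[i].round(1).tolist()) for i in range(1,k) if 30<st[i,4]<400])
```

```text
S red [([241, 169, 10, 9, 77], [245.6, 173.1]), ([339, 216, 3, 14, 21], [339.8, 221.7])]
S dark [([444, 41, 32, 23, 170], [457.5, 54.6]), ([427, 78, 30, 26, 241], [442.2, 90.8]), ([394, 89, 15, 28, 332], [401.1, 102.0]), ([268, 203, 39, 40, 249], [286.6, 223.3]), ([213, 204, 51, 19, 282], [239.1, 214.0]), ([212, 231, 22, 6, 45], [223.2, 233.5]), ([238, 237, 56, 30, 204], [261.4, 249.5]), ([310, 237, 12, 4, 31], [315.1, 238.6]), ([381, 263, 12, 16, 103], [387.9, 272.4]), ([339, 294, 17, 31, 143], [347.3, 309.0])]
T red [([446, 209, 18, 18, 187], [452.5, 218.3]), ([385, 234, 15, 14, 169], [391.9, 240.3]), ([222, 238, 5, 5, 18], [224.3, 239.9])]
T dark [([152, 8, 15, 26, 140], [158.1, 24.0]), ([225, 93, 40, 2, 51], [242.2, 93.2]), ([197, 94, 27, 2, 41], [209.9, 94.5]), ([505, 95, 12, 6, 33], [510.5, 97.6]), ([158, 97, 83, 3, 136], [198.8, 97.9]), ([242, 96, 24, 2, 36], [252.9, 96.4]), ([484, 97, 20, 7, 59], [492.7, 99.4]), ([296, 101, 85, 3, 100], [338.8, 102.4]), ([290, 147, 25, 18, 51], [302.1, 156.3]), ([425, 171, 6, 35, 117], [427.2, 187.6]), ([243, 183, 23, 18, 50], [253.7, 191.8]), ([265, 186, 38, 22, 53], [284.3, 193.0]), ([175, 192, 19, 35, 197], [183.8, 209.4]), ([231, 207, 82, 13, 136], [272.5, 213.0]), ([433, 213, 11, 10, 34], [438.7, 217.5]), ([0, 236, 11, 5, 49], [5.1, 237.9]), ([125, 246, 9, 16, 56], [129.6, 253.5]), ([184, 264, 14, 13, 125], [190.9, 270.5])]
```

View pics/crop1.png

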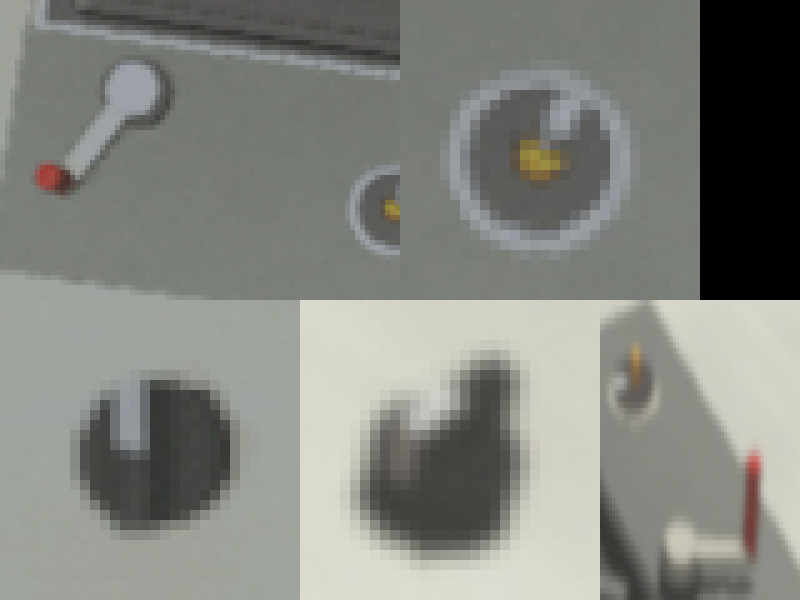

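The crops show:

| Feature | Top view | Scene view |
|---|---|---|
| Post top | (224.6, 240.4) | (340.8, 215.5) |
| Hub | (241.6, 223) | – |
| Collar and spindle | (294, 247) | spindle tip (302, 198) |
| Flat mark | (296.8, 241.5) | – |
| White end of knob line | (188, 263) | (385, 266) |

The line on the knob runs nearly along world x.

Run:
```python
from h import *
import pickle
S=pickle.load(open("scene.pkl","rb"));T=pickle.load(open("top.pkl","rb"))
r=lambda a:np.round(a,1)
print("post top",[r(x) for x in tri(T,(224.5,240.2),S,(340.8,215.5))])
print("spindle tip",[r(x) for x in tri(T,(294,246.6),S,(301.9,197.8))])
print("line end",[r(x) for x in tri(T,(188,263.2),S,(385,266.3))])
print("hub top z128",r(onz(T,[[241.6,223]],128)))
g=cv2.cvtColor(T["pixels"],cv2.COLOR_RGB2GRAY).astype(float)
# collar: dark+ring region; ring bright pixels
def cen(y0,y1,x0,x1,f):
    w=f(g[y0:y1,x0:x1]);yy,xx=np.mgrid[y0:y1,x0:x1];return (w*xx).sum()/w.sum(),(w*yy).sum()/w.sum()
m=(g>145)[233:260,282:308]; c,_=cv2.findContours(m.astype(np.uint8),cv2.RETR_EXTERNAL,cv2.CHAIN_APPROX_NONE)
c=max(c,key=len); e=cv2.fitEllipse(c); col=np.array(e[0])+[282,233]; print("ring",col,e[1])
mk=cen(239,245,294,300,lambda a:np.clip(a-125,0,None)); print("mark",mk)
P=onz(T,[col,mk],111);d=P[1]-P[0];print(r(P),"spindle yaw",np.arctan2(d[1],d[0]), "r",np.hypot(*d[:2]))
# knob line
yy,xx=np.mgrid[262:273,184:192];w=g[262:273,184:192]; 
sel=(w>105)&(w<175)
print(w.astype(int))
# gas ring outline: light/dark edges: deck front corners top(214,259?),(319,271?)
B=onz(T,[[213.5,259],[319,271.5],[235.5,126],[332,135.5]],100);print(r(B))
for a,b in((0,1),): v=B[a]-B[b];print("gas yaw",np.arctan2(-v[0],v[1]))
```

```text
post top [array([510.3, 160.9, 178.4]), np.float64(1.1)]
spindle tip [array([491.6, -23.7, 131.1]), np.float64(0.4)]
line end [array([451.6, 292.2,  47.5]), np.float64(2.4)]
hub top z128 [[560.7 121.4 128. ]]
ring [293.36740303 246.54515171] (16.736204147338867, 17.05059051513672)
mark (np.float64(296.52272727272725), np.float64(240.81060606060606))
[[492.9 -22.4 111. ]
 [508.9 -31.6 111. ]] spindle yaw -0.525119517129029 r 18.480353840678653
[[161 162 161 160 155 146 140 139]
 [161 157 151 156 151 112  75  80]
 [154 131 128 152 150 106  55  56]
 [131  82 111 152 149 107  54  56]
 [102  66 112 151 150 106  55  56]
 [ 74  67 112 151 151 107  56  57]
 [ 67  66 112 151 152 111  55  57]
 [ 69  66  96 130 139 108  56  55]
 [ 68  65  70  82  97  83  57  56]
 [ 69  65  65  67  71  64  54  55]
 [ 69  65  66  67  73  67  55  57]]
[[ 462.4  205.2  100. ]
 [ 421.7  -93.4  100. ]
 [ 854.7  141.7  100. ]
 [ 819.  -144.1  100. ]]
gas yaw -0.135408916500266
```

Run:
```python
from h import *
import pickle
T=pickle.load(open("top.pkl","rb"));S=pickle.load(open("scene.pkl","rb"))
P=onz(T,[[187.5,262.6],[187.55,269.6]],44);d=P[0]-P[1];print(P.round(1),np.arctan2(d[1],d[0]),np.hypot(*d[:2]))
c=P[0]-22*d/np.linalg.norm(d);print("centre",c)
g=cv2.cvtColor(T["pixels"],cv2.COLOR_RGB2GRAY)
m=(g[255:285,175:205]<110).astype(np.uint8)
k,_=cv2.findContours(m,cv2.RETR_EXTERNAL,cv2.CHAIN_APPROX_NONE);k=max(k,key=len)
b=cv2.boundingRect(k);print(b); (x,y),rr=cv2.minEnclosingCircle(k);print(x+175,y+255,rr,onz(T,[[x+175,y+255]],20))
# predicted skirt outline for the candidate centres vs. blob right edge
for z in(0,22): print(z,proj(T,[[c[0],c[1]-22,z],[c[0]-22,c[1],z],[c[0],c[1]+22,z],[c[0]+22,c[1],z]]).round(1).tolist())
print(proj(S,[[c[0],c[1],44],[c[0]-22,c[1],44],[c[0]+22,c[1],44]]).round(1).tolist())
```

```text
[[454.3 293.7  44. ]
 [433.5 293.3  44. ]] 0.019695923623651183 20.734843007687935
centre [432.28201938 293.22543132  44.        ]
(8, 8, 15, 15)
190.37096786499023 270.1129035949707 7.667924404144287 [[431.73019947 290.73858507  20.        ]]
0 [[198.3, 269.8], [191.1, 277.1], [184.1, 270.0], [191.2, 262.7]]
22 [[196.6, 269.8], [189.3, 277.3], [182.2, 270.1], [189.5, 262.7]]
[[389.1, 264.5], [394.0, 261.2], [384.1, 267.8]]
```

```bash
cat >> h.py <<'E'
from scipy.spatial.transform import Rotation as Ro
def rel(*targets):
    """targets: (x,y,z,yaw) world mm, tool down -> shift cm and turn in present tool axes"""
    s=read_state();R0=Ro.from_euler('xyz',s["tool_rot"])
    print("now",np.round(s["clock"],2),s["eef_pos"].round(1),s["tool_rot"].round(3),"F",s["force"].round(1),"w",round(s["width"],1))
    for x,y,z,yaw in targets:
        d=R0.inv().apply(np.array([x,y,z])-s["eef_pos"])/10
        a=(R0.inv()*Ro.from_euler('xyz',[np.pi,0,yaw])).as_rotvec()
        print("d",d.round(2),"a",a.round(3))
E
python3 -c "
from h import *
rel((515,210,200,1.43))"
```

```text
now 0.1 [258.1 595.9 230.5] [-3.14   0.     2.733] F [ 0.2  0.5 -0.1] w 85.7
d [-38.91 -25.2    3.09] a [-1.000e-03  1.000e-03  1.303e+00]
```

Request:
send_rows([
  {"dx": -38.9, "dy": -25.2, "dz": 3.1, "az": 1.3, "hand": 1},
  {"dx": -38.9, "dy": -25.2, "dz": 3.1, "az": 1.3, "hand": 1},
  {"dx": -38.9, "dy": -25.2, "dz": 3.1, "az": 1.3, "hand": 1},
  {"dx": -38.9, "dy": -25.2, "dz": 3.1, "az": 1.3, "hand": 1},
  {"dx": -38.9, "dy": -25.2, "dz": 3.1, "az": 1.3, "hand": 1},
  {"dx": -38.9, "dy": -25.2, "dz": 3.1, "az": 1.3, "hand": 1},
  {"dx": -38.9, "dy": -25.2, "dz": 3.1, "az": 1.3, "hand": 1},
  {"dx": -38.9, "dy": -25.2, "dz": 3.1, "az": 1.3, "hand": 1},
  {"dx": -38.9, "dy": -25.2, "dz": 3.1, "az": 1.3, "hand": 1},
  {"dx": -38.9, "dy": -25.2, "dz": 3.1, "az": 1.3, "hand": 1},
])

```text
invalid input at $.series[0]: expected keys ax, ay, az, dx, dy, dz, hand
```

Request:
send_rows([
  {"ax": 0, "ay": 0, "dx": -38.9, "dy": -25.2, "dz": 3.1, "az": 1.3, "hand": 1},
  {"ax": 0, "ay": 0, "dx": -38.9, "dy": -25.2, "dz": 3.1, "az": 1.3, "hand": 1},
  {"ax": 0, "ay": 0, "dx": -38.9, "dy": -25.2, "dz": 3.1, "az": 1.3, "hand": 1},
  {"ax": 0, "ay": 0, "dx": -38.9, "dy": -25.2, "dz": 3.1, "az": 1.3, "hand": 1},
  {"ax": 0, "ay": 0, "dx": -38.9, "dy": -25.2, "dz": 3.1, "az": 1.3, "hand": 1},
  {"ax": 0, "ay": 0, "dx": -38.9, "dy": -25.2, "dz": 3.1, "az": 1.3, "hand": 1},
  {"ax": 0, "ay": 0, "dx": -38.9, "dy": -25.2, "dz": 3.1, "az": 1.3, "hand": 1},
  {"ax": 0, "ay": 0, "dx": -38.9, "dy": -25.2, "dz": 3.1, "az": 1.3, "hand": 1},
  {"ax": 0, "ay": 0, "dx": -38.9, "dy": -25.2, "dz": 3.1, "az": 1.3, "hand": 1},
  {"ax": 0, "ay": 0, "dx": -38.9, "dy": -25.2, "dz": 3.1, "az": 1.3, "hand": 1},
])

```text
clock: 1.1
eef_pos: [518.0, 203.9, 200.1]
tool_rot: [3.139, 0.004, 1.423]
force: [-0.5, -1.2, 0.8]
width: 0.3
gripper_force: 0.0
```

```bash
python3 -c "
from h import *
rel((515,205,140,1.43),(511.5,178.5,140,1.43),(503,163,140,1.43),(498.9,148.9,140,1.43),(499,132,140,1.43),(502.4,116.3,140,1.43),(504,112,140,1.43))"
```

```text
now 1.1 [518.  203.9 200.1] [3.139 0.004 1.423] F [-0.5 -1.2  0.8] w 0.3
d [ 0.09 -0.33  6.01] a [ 0.002  0.004 -0.007]
d [-2.59 -0.28  6.02] a [ 0.002  0.004 -0.007]
d [-4.24 -0.89  6.03] a [ 0.002  0.004 -0.007]
d [-5.7  -1.09  6.03] a [ 0.002  0.004 -0.007]
d [-7.37 -0.83  6.04] a [ 0.002  0.004 -0.007]
d [-8.87 -0.26  6.05] a [ 0.002  0.004 -0.007]
d [-9.27 -0.04  6.05] a [ 0.002  0.004 -0.007]
```

Request:
send_rows([
  {"ax": 0, "ay": 0, "az": 0, "dx": 0, "dy": 0, "dz": 3, "hand": 1},
  {"ax": 0, "ay": 0, "az": 0, "dx": 0, "dy": 0, "dz": 6, "hand": 1},
  {"ax": 0, "ay": 0, "az": 0, "dx": 0, "dy": 0, "dz": 6, "hand": 1},
  {"ax": 0, "ay": 0, "az": 0, "dx": 0, "dy": 0, "dz": 6, "hand": 1},
])

```text
clock: 1.5
eef_pos: [514.8, 210.8, 140.2]
tool_rot: [-3.14, 0.001, 1.434]
force: [0.5, 1.4, 0.2]
width: -0.1
gripper_force: 0.0
```

```bash
python3 -c "
from h import *
rel((511.5,178.5,140,1.43),(503,163,140,1.43),(498.9,148.9,140,1.43),(499,132,140,1.43),(502.4,116.3,140,1.43),(504,112,140,1.43))
cv2.imwrite('pics/s1.png',cv2.resize(get_image('scene')['pixels'][130:280,230:430,::-1],(800,600),interpolation=cv2.INTER_CUBIC))"
```

```text
now 1.5 [514.8 210.8 140.2] [-3.140e+00  1.000e-03  1.434e+00] F [0.5 1.4 0.2] w -0.1
d [-3.25  0.12  0.02] a [-0.001  0.001  0.004]
d [-4.9  -0.51  0.03] a [-0.001  0.001  0.004]
d [-6.35 -0.72  0.03] a [-0.001  0.001  0.004]
d [-8.02 -0.48  0.03] a [-0.001  0.001  0.004]
d [-9.53  0.07  0.03] a [-0.001  0.001  0.004]
d [-9.94  0.29  0.03] a [-0.001  0.001  0.004]
```

View pics/s1.png

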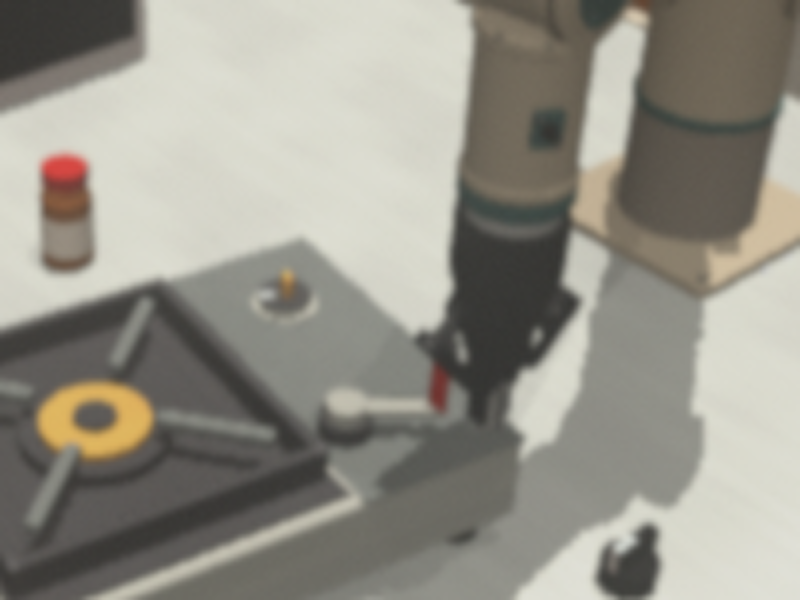

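The fingertips (485,415) stand on the +y side of the red post (440,390), clear of the arm. Now I'll sweep along the arc.

Request:
send_rows([
  {"ax": 0, "ay": 0, "az": 0, "dx": -1.6, "dy": 0.1, "dz": 0, "hand": 1},
  {"ax": 0, "ay": 0, "az": 0, "dx": -3.2, "dy": 0.1, "dz": 0, "hand": 1},
  {"ax": 0, "ay": 0, "az": 0, "dx": -4.1, "dy": -0.2, "dz": 0, "hand": 1},
  {"ax": 0, "ay": 0, "az": 0, "dx": -4.9, "dy": -0.5, "dz": 0, "hand": 1},
  {"ax": 0, "ay": 0, "az": 0, "dx": -5.6, "dy": -0.65, "dz": 0, "hand": 1},
  {"ax": 0, "ay": 0, "az": 0, "dx": -6.4, "dy": -0.7, "dz": 0, "hand": 1},
  {"ax": 0, "ay": 0, "az": 0, "dx": -7.2, "dy": -0.6, "dz": 0, "hand": 1},
  {"ax": 0, "ay": 0, "az": 0, "dx": -8.0, "dy": -0.5, "dz": 0, "hand": 1},
  {"ax": 0, "ay": 0, "az": 0, "dx": -8.7, "dy": -0.2, "dz": 0, "hand": 1},
  {"ax": 0, "ay": 0, "az": 0, "dx": -9.1, "dy": -0.1, "dz": 0, "hand": 1},
])

```text
clock: 2.55
eef_pos: [501.0, 119.7, 139.8]
tool_rot: [-3.14, 0.001, 1.432]
force: [-2.5, 4.1, -0.8]
width: -0.0
gripper_force: 2.2
```

```bash
python3 -c "
from h import *
print(read_state())"
```

```text
{'clock': 2.55, 'qpos': array([-0.50585205,  0.59281534,  0.32314643,  1.98589516, -0.31390731,
        0.61239607, -0.11362822]), 'qd': array([ 0.07669078, -0.00550478, -0.01269484,  0.01132668,  0.00369893,
       -0.01359669,  0.06781397]), 'tau': array([ 2.12939277e+00, -4.64348423e+01,  7.01614246e+00, -1.30502951e+01,
        9.02807023e-01, -6.40340298e-01, -1.89951388e-02]), 'eef_pos': array([500.97378092, 119.72724381, 139.81305152]), 'tool_rot': array([-3.13992910e+00,  5.65764685e-04,  1.43214026e+00]), 'force': array([-2.52424319,  4.08164184, -0.83849675]), 'torque': array([0.94023803, 0.37675551, 0.03287073]), 'gripper_force': 2.1736881136894226, 'width': -0.005676126388497009}
```

Request:
send_rows([
  {"ax": 0, "ay": 0, "az": 0, "dx": -0.2, "dy": 0.05, "dz": 0, "hand": 1},
  {"ax": 0, "ay": 0, "az": 0, "dx": -0.4, "dy": 0.1, "dz": 0, "hand": 1},
  {"ax": 0, "ay": 0, "az": 0, "dx": -0.4, "dy": 0.1, "dz": 0, "hand": 1},
])

```text
clock: 2.85
eef_pos: [501.4, 118.0, 139.9]
tool_rot: [-3.14, -0.001, 1.434]
force: [-2.2, 6.6, -1.4]
width: -0.3
gripper_force: 3.3
```

Request:
send_rows([
  {"ax": 0, "ay": 0, "az": 0, "dx": -0.2, "dy": 0, "dz": 0, "hand": 1},
  {"ax": 0, "ay": 0, "az": 0, "dx": -0.4, "dy": 0.05, "dz": 0, "hand": 1},
  {"ax": 0, "ay": 0, "az": 0, "dx": -0.4, "dy": 0.05, "dz": 0, "hand": 1},
])

```text
clock: 3.15
eef_pos: [501.4, 117.6, 139.9]
tool_rot: [-3.14, -0.005, 1.437]
force: [-1.8, 14.6, -1.8]
width: 0.3
gripper_force: 7.1
```

```bash
python3 -c "
from h import *
s=read_state();print(s['force'],s['eef_pos'])
im=get_image('top')
cv2.imwrite('pics/t2.png',cv2.resize(im['pixels'][190:280,200:320,::-1],(800,600),interpolation=cv2.INTER_CUBIC))"
```

```text
[-1.83702559 14.60522656 -1.76116349] [501.37617374 117.59141544 139.90511047]
```

View pics/t2.png

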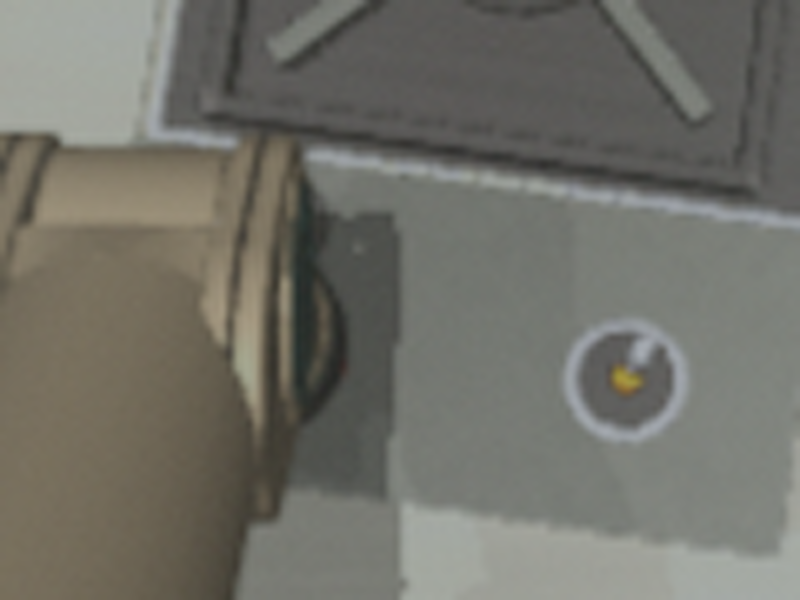

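The view is blocked by the arm, but the reading is clear: force rose 8 N over 0.4 mm, so the lever is on its stop. The spindle's flat mark again points about -0.5 rad. I'll back off fast so the lever is free, then lift.

Request:
send_rows([
  {"ax": 0, "ay": 0, "az": 0, "dx": 5, "dy": 0, "dz": 0, "hand": 1},
  {"ax": 0, "ay": 0, "az": 0, "dx": 10, "dy": 0, "dz": 0, "hand": 1},
  {"ax": 0, "ay": 0, "az": 0, "dx": 12, "dy": 0, "dz": -3, "hand": 1},
  {"ax": 0, "ay": 0, "az": 0, "dx": 12, "dy": 0, "dz": -6, "hand": 0},
  {"ax": 0, "ay": 0, "az": 0, "dx": 12, "dy": 0, "dz": -6, "hand": 0},
])

```text
clock: 3.7
eef_pos: [522.3, 231.5, 203.8]
tool_rot: [3.133, -0.002, 1.434]
force: [0.6, 0.1, -0.3]
width: 28.3
gripper_force: 0.0
```

```bash
python3 -c "
from h import *
rel((431,292,120,3.16))"
```

```text
now 3.7 [522.3 231.5 203.8] [ 3.133e+00 -2.000e-03  1.434e+00] F [ 0.6  0.1 -0.3] w 28.3
d [ 4.73 -9.94  8.31] a [ 0.008  0.006 -1.726]
```

Request:
send_rows([
  {"ax": 0, "ay": 0, "az": -1.73, "dx": 4.7, "dy": -9.9, "dz": 8.3, "hand": 0.5},
  {"ax": 0, "ay": 0, "az": -1.73, "dx": 4.7, "dy": -9.9, "dz": 8.3, "hand": 0.5},
  {"ax": 0, "ay": 0, "az": -1.73, "dx": 4.7, "dy": -9.9, "dz": 8.3, "hand": 0.5},
  {"ax": 0, "ay": 0, "az": -1.73, "dx": 4.7, "dy": -9.9, "dz": 8.3, "hand": 0.5},
  {"ax": 0, "ay": 0, "az": -1.73, "dx": 4.7, "dy": -9.9, "dz": 8.3, "hand": 0.5},
  {"ax": 0, "ay": 0, "az": -1.73, "dx": 4.7, "dy": -9.9, "dz": 8.3, "hand": 0.5},
  {"ax": 0, "ay": 0, "az": -1.73, "dx": 4.7, "dy": -9.9, "dz": 8.3, "hand": 0.5},
  {"ax": 0, "ay": 0, "az": -1.73, "dx": 4.7, "dy": -9.9, "dz": 8.3, "hand": 0.5},
  {"ax": 0, "ay": 0, "az": -1.73, "dx": 4.7, "dy": -9.9, "dz": 8.3, "hand": 0.5},
  {"ax": 0, "ay": 0, "az": -1.73, "dx": 4.7, "dy": -9.9, "dz": 8.3, "hand": 0.5},
])

```text
clock: 4.7
eef_pos: [427.9, 289.9, 116.7]
tool_rot: [-3.141, 0.001, 2.938]
force: [-0.1, 0.0, -0.3]
width: 42.8
gripper_force: 0.0
```

```bash
python3 -c "
from h import *
rel((432,292,60,3.16))
im=get_image('top')
cv2.imwrite('pics/t3.png',cv2.resize(im['pixels'][200:290,170:290,::-1],(800,600),interpolation=cv2.INTER_CUBIC))"
```

```text
now 4.7 [427.9 289.9 116.7] [-3.141e+00  1.000e-03  2.938e+00] F [-0.1  0.  -0.3] w 42.8
d [-0.35  0.29  5.67] a [-0.001  0.001 -0.222]
```

View pics/t3.png

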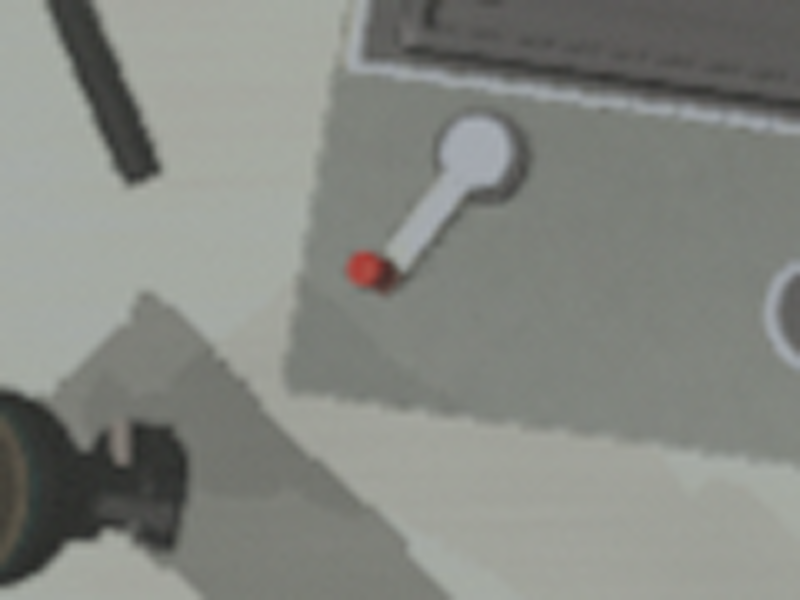

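The post is back at rest: the red top is at full-image (225.2,240.5), as before. I'll descend over the knob.

Request:
send_rows([
  {"ax": 0, "ay": 0, "az": -0.14, "dx": -0.3, "dy": 0.3, "dz": 3, "hand": 0.5},
  {"ax": 0, "ay": 0, "az": -0.22, "dx": -0.3, "dy": 0.3, "dz": 5, "hand": 0.5},
  {"ax": 0, "ay": 0, "az": -0.22, "dx": -0.3, "dy": 0.3, "dz": 6.5, "hand": 0.5},
  {"ax": 0, "ay": 0, "az": -0.22, "dx": -0.3, "dy": 0.3, "dz": 6.5, "hand": 0.5},
])

```text
clock: 5.15
eef_pos: [429.9, 291.7, 50.2]
tool_rot: [-3.138, -0.003, -3.134]
force: [-1.0, 0.4, 0.1]
width: 42.4
gripper_force: 0.0
```

```bash
python3 -c "
from h import *
rel((432,292,25,3.16))
im=get_image('scene')
cv2.imwrite('pics/s4.png',cv2.resize(im['pixels'][210:300,330:450,::-1],(800,600),interpolation=cv2.INTER_CUBIC))"
```

```text
now 5.15 [429.9 291.7  50.2] [-3.138e+00 -3.000e-03 -3.134e+00] F [-1.   0.4  0.1] w 42.4
d [-0.21  0.04  2.51] a [-0.003 -0.003 -0.011]
```

View pics/s4.png

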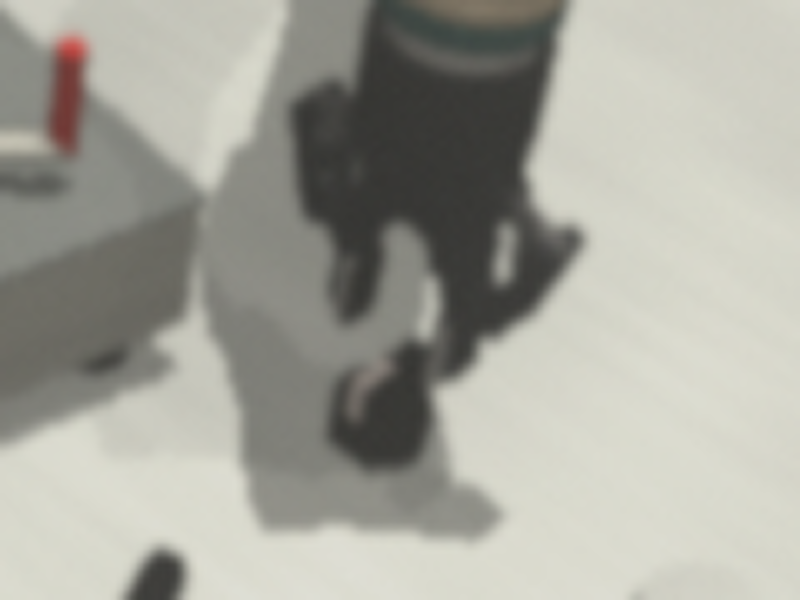

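The open fingertips (350,310) and (460,370) straddle the bar (400,360). I'll go down and close on it.

Request:
send_rows([
  {"ax": 0, "ay": 0, "az": -0.01, "dx": -0.2, "dy": 0, "dz": 1.3, "hand": 0.5},
  {"ax": 0, "ay": 0, "az": -0.01, "dx": -0.2, "dy": 0, "dz": 2.5, "hand": 0.5},
  {"ax": 0, "ay": 0, "az": -0.01, "dx": -0.2, "dy": 0, "dz": 2.5, "hand": 0.5},
  {"ax": 0, "ay": 0, "az": -0.01, "dx": -0.2, "dy": 0, "dz": 2.5, "hand": 0.75},
  {"ax": 0, "ay": 0, "az": -0.01, "dx": -0.2, "dy": 0, "dz": 2.5, "hand": 1},
  {"ax": 0, "ay": 0, "az": -0.01, "dx": -0.2, "dy": 0, "dz": 2.5, "hand": 1},
  {"ax": 0, "ay": 0, "az": -0.01, "dx": -0.2, "dy": 0, "dz": 2.5, "hand": 1},
  {"ax": 0, "ay": 0, "az": -0.01, "dx": -0.2, "dy": 0, "dz": 2.5, "hand": 1},
])

```text
clock: 6.0
eef_pos: [432.6, 293.9, 27.6]
tool_rot: [3.141, 0.0, -3.12]
force: [-0.4, -0.8, 2.5]
width: 10.4
gripper_force: 61.3
```

Request:
send_rows([
  {"ax": 0, "ay": 0, "az": 0, "dx": 0, "dy": 0, "dz": -4, "hand": 1},
  {"ax": 0, "ay": 0, "az": 0, "dx": 0, "dy": 0, "dz": -9, "hand": 1},
  {"ax": 0, "ay": 0, "az": 0, "dx": 0, "dy": 0, "dz": -14, "hand": 1},
  {"ax": 0, "ay": 0, "az": 0, "dx": 0, "dy": 0, "dz": -18, "hand": 1},
  {"ax": 0, "ay": 0, "az": 0, "dx": 0, "dy": 0, "dz": -20, "hand": 1},
  {"ax": 0, "ay": 0, "az": 0, "dx": 0, "dy": 0, "dz": -20, "hand": 1},
])

```text
clock: 6.6
eef_pos: [434.0, 295.1, 230.5]
tool_rot: [3.138, 0.006, -3.121]
force: [0.9, 0.6, -1.3]
width: 10.3
gripper_force: 61.0
```

```bash
python3 -c "
from h import *
rel((492.5,-23,215,2.64))"
```

```text
now 6.6 [434.  295.1 230.5] [ 3.138  0.006 -3.121] F [ 0.9  0.6 -1.3] w 10.3
d [ -5.17 -31.93   1.45] a [0.005 0.005 0.523]
```

Request:
send_rows([
  {"ax": 0, "ay": 0, "az": 0.08, "dx": -0.5, "dy": -3, "dz": 0, "hand": 1},
  {"ax": 0, "ay": 0, "az": 0.16, "dx": -1.2, "dy": -7.5, "dz": 0, "hand": 1},
  {"ax": 0, "ay": 0, "az": 0.24, "dx": -2, "dy": -12.5, "dz": 0, "hand": 1},
  {"ax": 0, "ay": 0, "az": 0.32, "dx": -2.8, "dy": -17.5, "dz": 0, "hand": 1},
  {"ax": 0, "ay": 0, "az": 0.4, "dx": -3.6, "dy": -22.5, "dz": 0, "hand": 1},
  {"ax": 0, "ay": 0, "az": 0.46, "dx": -4.4, "dy": -27, "dz": 0, "hand": 1},
  {"ax": 0, "ay": 0, "az": 0.52, "dx": -4.9, "dy": -30, "dz": 0.5, "hand": 1},
  {"ax": 0, "ay": 0, "az": 0.52, "dx": -5.2, "dy": -31.9, "dz": 1.4, "hand": 1},
  {"ax": 0, "ay": 0, "az": 0.52, "dx": -5.2, "dy": -31.9, "dz": 1.4, "hand": 1},
  {"ax": 0, "ay": 0, "az": 0.52, "dx": -5.2, "dy": -31.9, "dz": 1.4, "hand": 1},
])

```text
clock: 7.6
eef_pos: [490.2, -23.7, 212.1]
tool_rot: [-3.141, -0.003, 2.642]
force: [0.1, 0.6, -1.4]
width: 10.0
gripper_force: 60.9
```

```bash
python3 -c "
from h import *
import pickle
rel((492.5,-23,190,2.64))
w=np.zeros((600,800,3),np.uint8)
for i,(n,x,y) in enumerate((('top',270,210),('scene',265,145))):
    im=get_image(n);pickle.dump(im,open(n+'5.pkl','wb'))
    w[:,400*i:400*i+400]=cv2.resize(im['pixels'][y:y+75,x:x+50,::-1],(400,600),interpolation=cv2.INTER_CUBIC)
cv2.imwrite('pics/c5.png',w)"
```

```text
now 7.6 [490.2 -23.7 212.1] [-3.141e+00 -3.000e-03  2.642e+00] F [ 0.1  0.6 -1.4] w 10.0
d [-0.17  0.17  2.21] a [-0.001 -0.003  0.002]
```

View pics/c5.png

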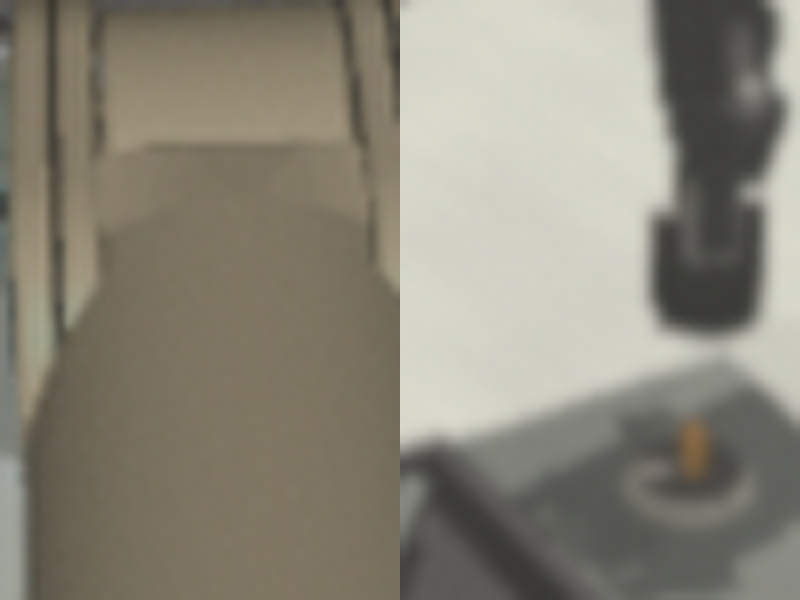

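In the scene view (right half) the skirt spans columns 650 to 763 of the crop, with its centre at full-image column 303.4. The spindle is at (301.6,198.1) below it. The top view is blocked by the arm. I'll work out the sideways offset from the scene view.

```bash
python3 -c "
from h import *
import pickle
S=pickle.load(open('scene5.pkl','rb'));S0=pickle.load(open('scene.pkl','rb'))
g=cv2.cvtColor(S['pixels'],cv2.COLOR_RGB2GRAY).astype(float)
for y in range(173,186):
    r=g[y,290:320]; m=r<130; x=np.arange(290,320)
    # subpixel edges
    i=np.where(m)[0]; a,b=i[0],i[-1]
    L=290+a-1+(r[a-1]-130)/(r[a-1]-r[a]); Rr=290+b+(130-r[b])/(r[b+1]-r[b]); print(y,round(L,2),round(Rr,2),round((L+Rr)/2,2))
# brass columns in original and now
for im in(S0,S):
    h=cv2.cvtColor(im['pixels'],cv2.COLOR_RGB2HSV)[190:212,292:312]
    m=(h[...,0]>8)&(h[...,0]<28)&(h[...,1]>110); yy,xx=np.nonzero(m); print('brass',xx.mean()+292,yy.min()+190,yy.max()+190,m.sum())
T=np.array([490.2,-23.7])
print('knob proj if centred',proj(S,[[*T,184.5],[*T,206.5]]).round(2).tolist())
print('spindle proj',proj(S,[[492.5,-23,130],[492.5,-23,111],[502.5,-23,130],[492.5,-13,130]]).round(2).tolist())
"
```

```text
173 296.13 309.94 303.03
174 296.08 309.92 303.0
175 296.08 309.89 302.98
176 296.02 309.87 302.94
177 295.95 309.85 302.9
178 295.91 309.85 302.88
179 295.89 309.78 302.84
180 295.89 309.67 302.78
181 295.93 309.54 302.73
182 296.1 309.41 302.75
183 296.48 309.25 302.87
184 296.9 308.95 302.92
185 297.55 308.23 302.89
brass 301.5 199 201 6
brass 301.3333333333333 199 202 6
knob proj if centred [[302.78, 183.2], [303.03, 177.07]]
spindle proj [[301.76, 198.27], [301.56, 203.24], [299.35, 199.4], [303.88, 199.69]]
```

```bash
python3 -c "
from h import *
rel((492.3,-22.8,165,2.64))"
```

```text
now 7.7 [490.8 -22.4 212.9] [ 3.141e+00 -1.000e-03  2.645e+00] F [-0.4  0.5 -1.5] w 10.1
d [-0.15  0.04  4.79] a [ 0.    -0.001  0.005]
```

Request:
send_rows([
  {"ax": 0, "ay": 0, "az": 0, "dx": -0.1, "dy": 0, "dz": 2, "hand": 1},
  {"ax": 0, "ay": 0, "az": 0, "dx": -0.1, "dy": 0, "dz": 4, "hand": 1},
  {"ax": 0, "ay": 0, "az": 0, "dx": -0.1, "dy": 0, "dz": 4.8, "hand": 1},
  {"ax": 0, "ay": 0, "az": 0, "dx": -0.1, "dy": 0, "dz": 4.8, "hand": 1},
  {"ax": 0, "ay": 0, "az": 0, "dx": -0.1, "dy": 0, "dz": 4.8, "hand": 1},
  {"ax": 0, "ay": 0, "az": 0, "dx": -0.1, "dy": 0, "dz": 4.8, "hand": 1},
  {"ax": 0, "ay": 0, "az": 0, "dx": -0.1, "dy": 0, "dz": 4.8, "hand": 1},
  {"ax": 0, "ay": 0, "az": 0, "dx": -0.1, "dy": 0, "dz": 4.8, "hand": 1},
])

```text
clock: 8.5
eef_pos: [492.5, -24.5, 165.9]
tool_rot: [3.141, 0.001, 2.643]
force: [-0.3, -0.3, -1.2]
width: 10.6
gripper_force: 60.9
```

```bash
python3 -c "
from h import *
rel((492.3,-22.8,145,2.64))"
```

```text
now 8.5 [492.5 -24.5 165.9] [3.141e+00 1.000e-03 2.643e+00] F [-0.3 -0.3 -1.2] w 10.6
d [0.1  0.14 2.09] a [0.001 0.001 0.003]
```

Request:
send_rows([
  {"ax": 0, "ay": 0, "az": 0, "dx": 0.1, "dy": 0.14, "dz": 0, "hand": 1},
  {"ax": 0, "ay": 0, "az": 0, "dx": 0.1, "dy": 0.14, "dz": 0.3, "hand": 1},
  {"ax": 0, "ay": 0, "az": 0, "dx": 0.1, "dy": 0.14, "dz": 0.6, "hand": 1},
  {"ax": 0, "ay": 0, "az": 0, "dx": 0.1, "dy": 0.14, "dz": 0.9, "hand": 1},
  {"ax": 0, "ay": 0, "az": 0, "dx": 0.1, "dy": 0.14, "dz": 1.2, "hand": 1},
  {"ax": 0, "ay": 0, "az": 0, "dx": 0.1, "dy": 0.14, "dz": 1.4, "hand": 1},
  {"ax": 0, "ay": 0, "az": 0, "dx": 0.1, "dy": 0.14, "dz": 1.4, "hand": 1},
])

```text
clock: 9.2
eef_pos: [492.9, -23.1, 151.2]
tool_rot: [3.141, 0.002, 2.642]
force: [2.6, -0.8, -2.2]
width: 10.3
gripper_force: 60.8
```

No upward force 6 mm past the tip height, so the spindle is in the socket. I'll go on.

Request:
send_rows([
  {"ax": 0, "ay": 0, "az": 0, "dx": 0, "dy": 0, "dz": 0.3, "hand": 1},
  {"ax": 0, "ay": 0, "az": 0, "dx": 0, "dy": 0, "dz": 0.6, "hand": 1},
  {"ax": 0, "ay": 0, "az": 0, "dx": 0, "dy": 0, "dz": 0.9, "hand": 1},
  {"ax": 0, "ay": 0, "az": 0, "dx": 0, "dy": 0, "dz": 0.9, "hand": 1},
  {"ax": 0, "ay": 0, "az": 0, "dx": 0, "dy": 0, "dz": 0.9, "hand": 1},
])

```text
clock: 9.7
eef_pos: [493.0, -23.1, 142.2]
tool_rot: [3.141, 0.002, 2.643]
force: [5.6, -3.7, -0.8]
width: 10.4
gripper_force: 60.9
```

Request:
send_rows([
  {"ax": 0, "ay": 0, "az": 0, "dx": -0.15, "dy": 0, "dz": 0, "hand": 1},
  {"ax": 0, "ay": 0, "az": 0, "dx": -0.15, "dy": 0, "dz": 0.2, "hand": 1},
  {"ax": 0, "ay": 0, "az": 0, "dx": -0.15, "dy": 0, "dz": 0.4, "hand": 1},
  {"ax": 0, "ay": 0, "az": 0, "dx": -0.15, "dy": 0, "dz": 0.4, "hand": 1},
])

```text
clock: 10.1
eef_pos: [493.1, -23.4, 138.2]
tool_rot: [3.142, -0.0, 2.643]
force: [2.7, -0.7, 3.2]
width: 10.6
gripper_force: 61.5
```

Lateral force has dropped and the spring is now felt (about 4.5 N over baseline). I'll press in.

Request:
send_rows([
  {"ax": 0, "ay": 0, "az": 0, "dx": -0.05, "dy": 0, "dz": 0.2, "hand": 1},
  {"ax": 0, "ay": 0, "az": 0, "dx": -0.05, "dy": 0, "dz": 0.4, "hand": 1},
  {"ax": 0, "ay": 0, "az": 0, "dx": -0.05, "dy": 0, "dz": 0.6, "hand": 1},
  {"ax": 0, "ay": 0, "az": 0, "dx": -0.05, "dy": 0, "dz": 0.6, "hand": 1},
])

```text
clock: 10.5
eef_pos: [493.2, -23.4, 132.5]
tool_rot: [-3.141, -0.001, 2.643]
force: [0.5, 0.5, 7.7]
width: 10.3
gripper_force: 62.2
```

Request:
send_rows([
  {"ax": 0, "ay": 0, "az": 0, "dx": 0, "dy": 0, "dz": 0.2, "hand": 1},
  {"ax": 0, "ay": 0, "az": 0, "dx": 0, "dy": 0, "dz": 0.4, "hand": 1},
  {"ax": 0, "ay": 0, "az": 0, "dx": 0, "dy": 0, "dz": 0.4, "hand": 1},
  {"ax": 0, "ay": 0, "az": 0, "dx": 0, "dy": 0, "dz": 0.4, "hand": 1},
])

```text
clock: 10.9
eef_pos: [493.5, -23.4, 131.9]
tool_rot: [3.141, 0.001, 2.643]
force: [-6.4, 0.9, 41.7]
width: 10.2
gripper_force: 66.9
```

Request:
send_rows([
  {"ax": 0, "ay": 0, "az": 0, "dx": 0, "dy": 0, "dz": -0.2, "hand": 1},
  {"ax": 0, "ay": 0, "az": 0, "dx": 0, "dy": 0, "dz": -0.2, "hand": 1},
  {"ax": 0, "ay": 0, "az": 0, "dx": 0, "dy": 0, "dz": -0.2, "hand": 1},
  {"ax": 0, "ay": 0, "az": 0, "dx": 0, "dy": 0, "dz": -0.2, "hand": 1},
])

```text
clock: 11.3
eef_pos: [493.4, -23.4, 132.1]
tool_rot: [3.141, 0.0, 2.643]
force: [-3.2, 0.0, 25.2]
width: 10.4
gripper_force: 64.3
```

```bash
python3 -c "
from h import *
rel((493,-23,132,2.64))
im=get_image('scene')
print(proj(im,[[493.2,-23.4,105],[493.2,-23.4,127]]).round(1).tolist())
cv2.imwrite('pics/s6.png',cv2.resize(im['pixels'][150:240,260:380,::-1],(800,600),interpolation=cv2.INTER_CUBIC))"
```

```text
now 11.3 [493.4 -23.4 132.1] [3.141 0.    2.643] F [-3.2  0.  25.2] w 10.4
d [0.05 0.02 0.01] a [0.    0.    0.003]
[[301.2, 204.8], [301.5, 199.1]]
```

View pics/s6.png

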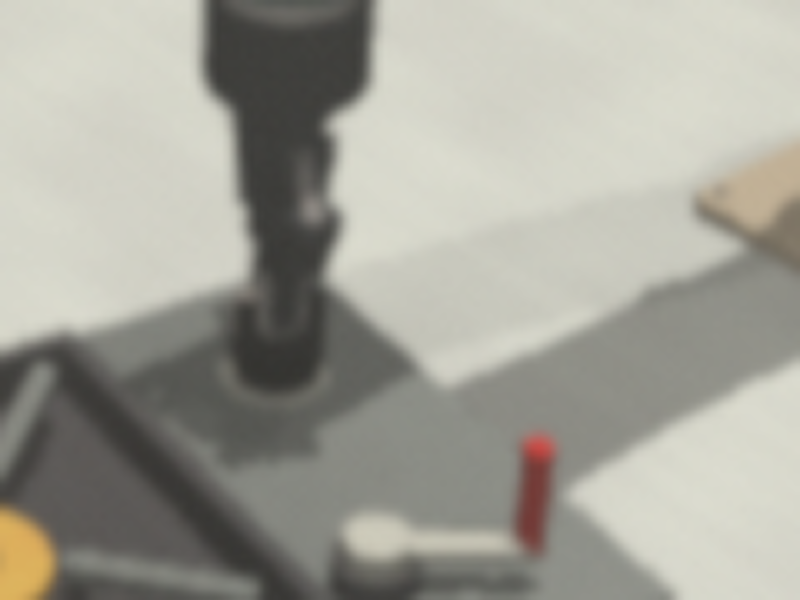

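The knob at (275,350) sits concentric on the collar ring, held with 25 N against the hard stop. The lever post (538,490) is at rest. Handing in.

```bash
python3 -c "
from h import *
print(finish_job())"
```

```text
the job is handed in; nothing more can be done
None
```

I swung the reset lever to its stop and it sprang back to rest. I then fitted the knob on the spindle with the flats matched and pushed it home, and handed the job in at about 11 s with the arm still holding it and pressing at about 25 N against the spindle's stop.

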